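Unnest two sample cups and press them home in the cup block

TASK

Three steel sample cups stand nested in one stack between the beakers. Lift off the top cup by itself, without dragging the next one up, then the middle one in the same way, and put one upright into each well of the cup block, pressing it down gently until its collar sits on the block and no harder. Leave the bottom cup standing where it is and do not disturb the three beakers standing round the stack and the block.

Things in the scene. Friction and masses are not known exactly. Their poses are not given: they have to be found in the camera images.
- cup_top_mid (a point): top cup of the stack. All three alike: steel, 75 to 155 g, 74 mm tall, open, wall 2 mm; the top 22 mm is a straight collar of 64 mm outer diameter, below it the body tapers from 58 to 44 mm at the closed foot; the collar's lower edge is a 3 mm shoulder. Site on the axis half-way up, 37 mm over the foot (collar 15 to 37 mm above the point); z along the axis, up
- cup_middle_mid (a point): middle cup, same point. Nested, each body hangs in the cup below with 1 mm to spare and the shoulder rests on that cup's rim, so of the upper cups only the collars show, flush one over the other; points 22 mm apart in height, stack 118 mm tall. A grip reaching below a cup's collar takes hold of the next cup too; a cup must rise 52 mm to come free
- cup_bottom_mid (a point): bottom cup of the stack, same point, standing on the bench, its point 37 mm above it. It stays
- well_0 (a point): centre of the mouth of a well, level with the top of the fixed aluminium cup block, 90 (its x) by 180 (its y) by 65 mm tall. Two round upright wells of 61 mm diameter lie 90 mm apart along its y; this is the +y one. Axes: the block's, z up. A cup's body goes in until its collar rests on the block's top; the cup's point is then 15 mm below this point
- well_1 (a point): centre of the mouth of the other well, on the block's -y side; otherwise like well_0
- plunger_0 (a joint): depth (m) by which the plunger in well_0, a flat grey disc of 48 mm diameter, is pushed down; at 0 its top is 40 mm under the block's top. No spring: about 9 N of friction holds it anywhere, it bears a cup's weight and slides when pushed harder. A cup set in stands 9 to 12 mm too high until pressed; with its collar on the block this reads 0.012
- plunger_1 (a joint): the same for the plunger in well_1
- beaker_wide_mid (a point): point at the centre of a glass beaker with orange filling, 82 mm in diameter and 103 mm tall, standing close beside the stack (gap 13 to 21 mm, too narrow for a finger). A bystander: it must stay standing where it is
- beaker_small_mid (a point): point at the centre of a nearly empty glass beaker, 72 mm in diameter and 90 mm tall, standing about as close (gap 13 to 26 mm) beside the stack on about the opposite side. A bystander: it must stay standing where it is
- beaker_block_mid (a point): point at the centre of a glass beaker, 72 mm in diameter and 90 mm tall, standing 15 to 35 mm from the long +x side of the block. A bystander: it must stay standing where it is
Not all that is in view belongs to the job. Leave any blue or yellow look-alike of the part that bears cup_top_mid alone. Leave any pink look-alike of the part that bears well_0 alone.

How it is judged:
By the outcome, as a careful person would: the job done as asked, in the order asked, and still so for the second after the job is handed in, with the robot touching nothing.
It also fails if it takes over 58 s, if anything falls off the work surface, if the arm or the gripper's body presses on something with over 40 N, if the wrist force passes 120 N, or if a joint passes its speed limit or range.

ROBOT

A 6-joint arm with a two-finger parallel gripper is mounted at the origin on a cart in front of the work surface, level with it; the furniture and walls round the work are solid. World frame = base frame: x ahead of the robot, y to its left, z up, the work surface at z = 0. Lengths are in m, angles in rad, forces in N, time in s.
With the tool pointing down it reaches from about 0.325 to 0.9 m from the base axis. Payload 6.1 kg.
Tool frame: the origin (TCP) lies midway between the tips of the shut fingers; the grasp point (between the pads) lies 19 mm behind it; z points along the fingers, y is the direction in which the jaws open and shut (so a half turn about z gives the same grasp; the last joint's range is limited). The gripper opens to 85 mm and grips with 20 to 120 N. Pads are 22 mm wide; open, the fingers measure 114 mm over their backs; the gripper's body (76 mm by 85 mm) begins 54 mm behind the grasp point. The pads swing forward as they close: fully open they stand 13 mm farther back than shut.
Start: joints at [1.055, 0.22, 1.526, -0, 1.395, -0.126], TCP at [0.237, 0.578, 0.194] pointing down, gripper open.
Joint ranges: [-2.98, 2.98], [-0.91, 2.08], [0.09, 2.57], [-1.24, 4.39], [0.2, 2.65], [-2.68, 2.68]. Speed limits (rad/s): [2.57, 2.57, 3.01, 3.14, 3.14, 3.14].

INTERFACE

Orientations are given as a 3x3 rotation matrix whose columns are the frame's x, y, z axes.
In Python, from plant import arm gives the robot as it stands.
- The arm moves only by the shell command python3 -m inch 'ROWS' [OPENING]. ROWS is JSON, a list that holds one entry, the list of rows, each a list of 6 numbers: the shift along the tool's x, y, z in units of 0.2 m (1.0 is 0.2 m), then the turn, a rotation vector about the tool's x, y, z in units of 2 pi rad (1.0 is 2 pi rad). In form: [[[tx, ty, tz, wx, wy, wz], ...]]. A call has 1 to 12 rows; each row is the pose to reach, as a shift and turn from the pose commanded when the call began, along the tool's axes at that moment, turning the shorter way round; what a row does not reach only later rows make up. A row lasts 1/10 s, in which the tool goes at most 50 mm and 8.59 degrees, less where a joint would pass 70% of its speed; a pose out of reach is approached as far as the arm can. A call with a number of a shift or a turn outside -1 to 1 is refused whole. A call with a gripper value outside its range is refused whole. OPENING is the closure, from 0 (fully open) to 1 (shut), set as the call begins (- or left out, the last holds). The fingers move at their own pace and stop on an object; the grip force is fixed at half the most. Time passes only in rows, so rows that repeat a pose let the fingers close. It gives the time, the measured TCP pose, the force and the opening at its end, in the units of the state.
- arm.sense(): the state, without advancing time (a new reading comes with each control period).
- arm.capture(name): name is "scene" or "top" or "wrist"; returns a dict with "pixels" (384x512x3 uint8, blue, green, red), "camera_matrix" (3x3 intrinsics, pixels), "R" (3x3) and "t" (3): a world point X has camera coordinates R X + t. Camera axes: x right, y down, z forward; pixel columns grow to the right and rows downward; lengths in m; the calibration is good to about 2 mm. A picture is of the moment at which its call begins. There is no depth.
- arm.hand_in(): hands the job in, once; it reports no verdict.
Trained networks look in a picture, given as the dict that the camera call returned (one of the last four; its "shot" number tells which), for a name from the list of things; names that differ only in an ending like _2 or _b are one class to them, and where a whole thing is asked for, a point or a joint stands for the part that bears it (a point fixed in the world has none). Each returns a list of dicts, best first, with "confidence" (0 to 1); they miss things now and then, are a little off and sometimes report something else, mostly with a low value. They report only what shows in the picture. A call takes as long as a camera call. They do not tell look-alikes from the thing itself.
- arm.spot_in(picture, query): "rect" ([left, top, width, height] in pixels, round what is visible of it).
- arm.cut_out(picture, query): "pixels" (384x512 bool, what is visible of it) and "rect" ([left, top, width, height] in pixels, round what is visible of it).
- arm.tip_of(picture, query): "uv" ([column, row] in pixels: a listed point, or the origin of a listed thing).
The state is a dict: "time_s": time; "joint_pos": joint angles; "joint_velocities": joint speeds; "joint_efforts": joint torques, N m; "tcp_pos": TCP position; "eef_rot": TCP orientation; "ft_force": force on the tool from outside, world axes, zero at the start; "wrist_torque": the same for the moment, N m; "finger_gap": opening from 0.0 (shut) to 1.0 (fully open).
Only numpy, scipy, OpenCV 4.12 (cv2) and the standard library are available. Lean on these libraries where they do the work, as an engineer would, in place of code of your own. Each camera call takes 0.05 s, during which the arm holds its last target.

## Working session

There is one attempt and no reset: what is moved stays moved. The work goes in short steps, Python scripts to look and compute and a shell command to move; the robot and the scene stay as the last step left them, time stands still between calls to the robot, and variables do not carry over. Pictures are saved under pics/ and viewed, and the job is handed in when it is done.

```bash
ls; mkdir -p pics; cat > h.py <<'E'
import numpy as np,cv2
from plant import arm
def save(p,n,boxes=[]):
    im=p["pixels"].copy()
    cv2.imwrite(f"pics/{n}.png",im)
def tri(obs):
    A=[];b=[]
    for p,uv in obs:
        K=np.array(p["camera_matrix"]);R=np.array(p["R"]);t=np.array(p["t"])
        P=K@np.c_[R,t]
        for k in (0,1):
            r=uv[k]*P[2]-P[k];A.append(r[:3]);b.append(-r[3])
    X,res,_,_=np.linalg.lstsq(np.array(A),np.array(b),rcond=None)
    return X
def proj(p,X):
    K=np.array(p["camera_matrix"]);x=K@(np.array(p["R"])@X+np.array(p["t"]));return x[:2]/x[2]
def onz(p,uv,z):
    K=np.array(p["camera_matrix"]);R=np.array(p["R"]);t=np.array(p["t"])
    d=R.T@np.linalg.solve(K,[uv[0],uv[1],1]);c=-R.T@t
    return c+d*(z-c[2])/d[2]
E
python3 - <<'E'
from h import *
s=arm.sense();print({k:np.round(v,3).tolist() for k,v in s.items()})
for n in ("scene","top"):
    p=arm.capture(n);save(p,n+"0")
    print(n,np.round(-np.array(p["R"]).T@np.array(p["t"]),3),np.round(np.array(p["R"]),2).tolist())
    for q in ["cup_top_mid","cup_middle_mid","cup_bottom_mid","well_0","well_1","plunger_0","beaker_wide_mid","beaker_small_mid","beaker_block_mid"]:
        print(q,[(np.round(d["uv"]).tolist(),round(d["confidence"],2)) for d in arm.tip_of(p,q)][:4])
E
```

```text
pics
{'time_s': 0.0, 'joint_pos': [1.055, 0.221, 1.528, -0.0, 1.395, -0.126], 'joint_velocities': [-0.001, 0.001, -0.001, 0.001, 0.0, -0.001], 'joint_efforts': [-0.0, -49.69, -38.939, -0.0, 0.011, 0.0], 'tcp_pos': [0.237, 0.578, 0.193], 'eef_rot': [[-0.925, 0.38, -0.001], [0.38, 0.925, -0.002], [0.0, -0.002, -1.0]], 'ft_force': [-0.136, -0.014, -0.433], 'wrist_torque': [-0.028, 0.029, -0.029], 'finger_gap': 1.0}
scene [-0.062 -0.952  0.656] [[0.84, -0.55, 0.02], [-0.25, -0.42, -0.87], [0.49, 0.73, -0.48]]
cup_top_mid [([306.0, 223.0], 0.86), ([259.0, 218.0], 0.83), ([350.0, 259.0], 0.71)]
cup_middle_mid [([309.0, 229.0], 0.81)]
cup_bottom_mid [([306.0, 239.0], 0.81)]
well_0 [([156.0, 174.0], 0.89), ([228.0, 166.0], 0.86), ([144.0, 162.0], 0.78), ([215.0, 155.0], 0.73)]
well_1 [([156.0, 174.0], 0.89), ([228.0, 166.0], 0.86), ([144.0, 162.0], 0.78), ([215.0, 155.0], 0.73)]Traceback (most recent call last):
  File "<stdin>", line 7, in <module>
ValueError: it knows: beaker_block_mid, beaker_small_mid, beaker_wide_mid, cup_bottom_mid, cup_middle_mid, cup_top_mid, well
```

```bash
python3 - <<'E'
from h import *
print(arm.sense()["time_s"])
p=arm.capture("top");save(p,"top0")
print(np.round(-np.array(p["R"]).T@np.array(p["t"]),3),np.round(np.array(p["R"]),2).tolist())
for q in ["cup_top_mid","well_0","beaker_wide_mid","beaker_small_mid"]:
        print(q,[(np.round(d["uv"]).tolist(),round(d["confidence"],2)) for d in arm.tip_of(p,q)][:5])
E
```

```text
0.3
[ 0.342 -0.101  1.167] [[0.01, -1.0, -0.03], [-0.99, -0.01, -0.13], [0.13, 0.03, -0.99]]
cup_top_mid [([343.0, 174.0], 0.92), ([295.0, 194.0], 0.75), ([379.0, 160.0], 0.59)]
well_0 [([183.0, 246.0], 0.82), ([168.0, 169.0], 0.73), ([203.0, 169.0], 0.64), ([148.0, 242.0], 0.61)]
beaker_wide_mid [([348.0, 210.0], 0.7)]
beaker_small_mid [([336.0, 144.0], 0.6)]
```

View pics/scene0.png

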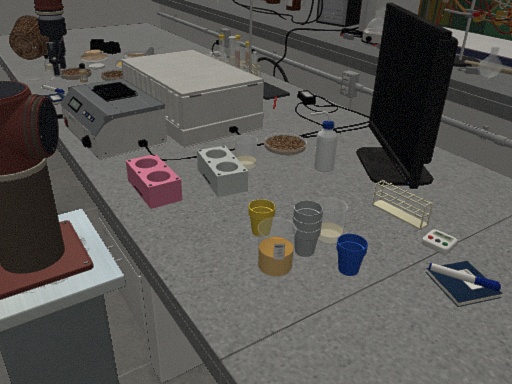

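View pics/top0.png

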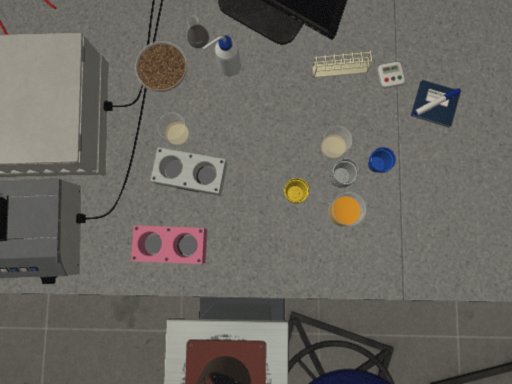

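```bash
python3 - <<'E'
from h import *
a=arm.capture("scene");b=arm.capture("top")
def t1(p,q): return arm.tip_of(p,q)
for q in ["cup_top_mid","well_0","beaker_wide_mid","beaker_small_mid"]:
    A=t1(a,q);B=t1(b,q)
    for d in A:
        for e in B:
            X=tri([(a,d["uv"]),(b,e["uv"])])
            err=np.linalg.norm(proj(a,X)-d["uv"])+np.linalg.norm(proj(b,X)-e["uv"])
            if err<8: print(q,np.round(d["uv"]),np.round(e["uv"]),np.round(X,4),round(err,1))
# geometric guesses by hand
for uv in [(343.5,172)]: print("rim",onz(b,uv,.118))
for uv in [(171,166.5),(205.5,173)]: print("well",onz(b,uv,.065))
cv2.imwrite("pics/topz.png",cv2.resize(b["pixels"][110:240,140:410],None,fx=2.9,fy=2.9,interpolation=cv2.INTER_CUBIC))
print(arm.sense()["time_s"])
E
```

```text
cup_top_mid [258. 220.] [294. 189.] [ 0.4881 -0.1693  0.0277] 5.4
cup_top_mid [348. 259.] [380. 162.] [ 0.5656 -0.397   0.0304] 3.4
cup_top_mid [307. 222.] [342. 173.] [ 0.53   -0.2907  0.0768] 0.6
well_0 [145. 165.] [149. 244.] [0.3441 0.1986 0.0565] 0.4
well_0 [157. 174.] [186. 247.] [0.3388 0.101  0.073 ] 0.8
well_0 [228. 164.] [200. 171.] [0.5361 0.0705 0.0654] 2.4
well_0 [216. 152.] [169. 167.] [0.5445 0.1536 0.0647] 0.5
beaker_wide_mid [274. 248.] [342. 212.] [ 0.4363 -0.2965  0.0431] 1.9
beaker_small_mid [330. 222.] [337. 145.] [ 0.6111 -0.2831  0.0455] 0.2
rim [ 0.52578026 -0.28631271  0.118     ]
well [0.5448741  0.14899127 0.065     ]
well [0.5287451  0.05876668 0.065     ]
1.05
```

View pics/topz.png

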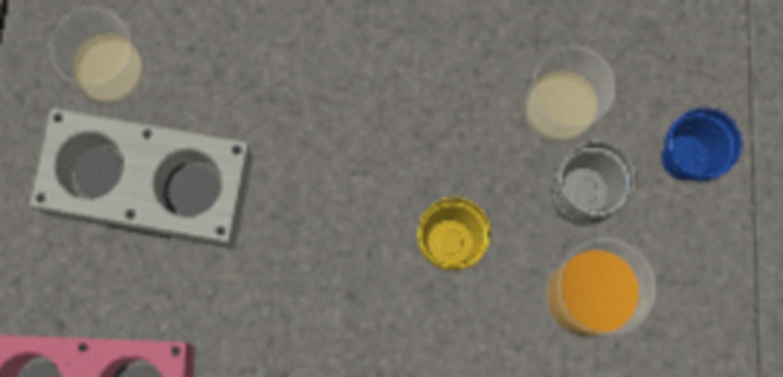

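```bash
cat > go.py <<'E'
import sys,numpy as np
from scipy.spatial.transform import Rotation as Ro
from plant import arm
# usage go.py x y z yaw_y_deg -> shift, turn in inch units (from measured pose), tool down
x,y,z,a=map(float,sys.argv[1:5]);s=arm.sense()
R=np.array(s["eef_rot"]);p=np.array(s["tcp_pos"])
a=np.radians(a);ya=np.array([np.cos(a),np.sin(a),0]);za=np.array([0,0,-1.]);T=np.c_[np.cross(ya,za),ya,za]
print("t",np.round(s["time_s"],2),"shift",np.round(R.T@(np.array([x,y,z])-p)/.2,4),"turn",np.round(Ro.from_matrix(R.T@T).as_rotvec()/2/np.pi,4),"pos",np.round(p,4),"yaw",round(np.degrees(np.arctan2(R[1,1],R[0,1])),2),"q",np.round(s["joint_pos"],2))
E
python3 go.py 0.526 -0.288 0.28 -85.6
```

```text
t 1.05 shift [-2.9798 -3.4576 -0.43  ] turn [0.     0.     0.4257] pos [0.2375 0.5781 0.194 ] yaw 67.67 q [ 1.05  0.22  1.53 -0.    1.39 -0.13]
```

```bash
python3 -m inch '[[[0,0,-0.25,0,0,0.01],[-0.1,-0.1,-0.43,0,0,0.03],[-0.3,-0.3,-0.43,0,0,0.06],[-0.45,-0.5,-0.43,0,0,0.08],[-0.6,-0.7,-0.43,0,0,0.1],[-0.75,-0.85,-0.43,0,0,0.12],[-0.86,-1,-0.43,0,0,0.14]]]'; python3 go.py 0.526 -0.288 0.28 -85.6
```

```text
time_s: 1.75
tcp_pos: [0.3213, 0.3255, 0.2802]
eef_rot: [[-0.291, 0.957, 0.001], [0.957, 0.291, -0.0], [-0.0, 0.001, -1.0]]
ft_force: [-0.0, 0.3, -0.1]
finger_gap: 0.998
t 1.75 shift [-3.2325e+00  8.6500e-02  2.3000e-03] turn [ 2.000e-04 -1.000e-04  2.848e-01] pos [0.3213 0.3255 0.2802] yaw 16.92 q [ 0.62 -0.24  1.82 -0.    1.56  0.32]
```

```bash
python3 -m inch '[[[-0.22,0,0,0,0,0.025],[-0.45,0,0,0,0,0.048],[-0.7,0,0,0,0,0.07],[-0.95,0.02,0,0,0,0.095],[-1,0.02,0,0,0,0.1]]]'; python3 go.py 0.526 -0.288 0.28 -85.6
```

```text
time_s: 2.25
tcp_pos: [0.3851, 0.1338, 0.2803]
eef_rot: [[0.331, 0.944, 0.001], [0.944, -0.331, -0.002], [-0.001, 0.002, -1.0]]
ft_force: [0.3, 1.1, 0.2]
finger_gap: 1.0
t 2.25 shift [-1.7577  1.3623  0.0054] turn [ 0.0003 -0.      0.1842] pos [0.3851 0.1338 0.2803] yaw -19.3 q [ 0.14 -0.37  1.92 -0.    1.59  0.48]
```

```bash
python3 -m inch '[[[-0.2,0.15,0,0,0,0.023],[-0.4,0.31,0,0,0,0.046],[-0.6,0.47,0,0,0,0.07],[-0.8,0.62,0,0,0,0.09],[-1,0.77,0,0,0,0.115]]]'; python3 go.py 0.526 -0.288 0.28 -85.6
```

```text
time_s: 2.75
tcp_pos: [0.4652, -0.0999, 0.2803]
eef_rot: [[0.866, 0.5, 0.001], [0.5, -0.866, 0.0], [0.001, 0.0, -1.0]]
ft_force: [1.1, 0.9, 0.2]
finger_gap: 0.998
t 2.75 shift [-0.2074  0.9663  0.0015] turn [ 0.     -0.0002  0.0712] pos [ 0.4652 -0.0999  0.2803] yaw -59.98 q [-0.38 -0.19  1.78  0.    1.55  0.67]
```

```bash
python3 -m inch '[[[-0.05,0.25,0,0,0,0.023],[-0.1,0.48,0,0,0,0.046],[-0.16,0.72,0,0,0,0.07],[-0.207,0.966,0,0,0,0.071],[-0.207,0.966,0,0,0,0.071],[-0.207,0.966,0,0,0,0.071]]]'; python3 - <<'E'
from h import *
s=arm.sense()
p=arm.capture("wrist");save(p,"w1")
R=np.array(s["eef_rot"]);o=np.array(s["tcp_pos"])
c=-np.array(p["R"]).T@np.array(p["t"])
print("cam in tool",np.round(R.T@(c-o),4),np.round(np.array(p["R"])@R,3).tolist(),np.round(p["camera_matrix"],1).tolist())
print("tcp px",proj(p,o), "pose",np.round(o,4))
for q in ["cup_top_mid","beaker_wide_mid","beaker_small_mid"]:
    print(q,[(np.round(d["uv"]).tolist(),round(d["confidence"],2)) for d in arm.tip_of(p,q)][:5])
E
```

```text
time_s: 3.35
tcp_pos: [0.5264, -0.2865, 0.2786]
eef_rot: [[0.997, 0.082, -0.002], [0.082, -0.997, 0.002], [-0.002, -0.002, -1.0]]
ft_force: [-0.1, -0.0, -0.1]
finger_gap: 1.0
cam in tool [ 0.0847 -0.     -0.1801] [[-0.0, 1.0, -0.001], [-0.945, -0.0, -0.326], [-0.326, 0.001, 0.945]] [[297.2, 0.0, 253.4], [0.0, 297.2, 192.7], [0.0, 0.0, 1.0]]
tcp px [253.26560606 224.77412855] pose [ 0.5264 -0.2865  0.2786]
cup_top_mid [([262.0, 155.0], 0.94), ([175.0, 174.0], 0.86), ([334.0, 128.0], 0.56)]
beaker_wide_mid [([256.0, 211.0], 0.95)]
beaker_small_mid [([253.0, 86.0], 0.59)]
```

View pics/w1.png

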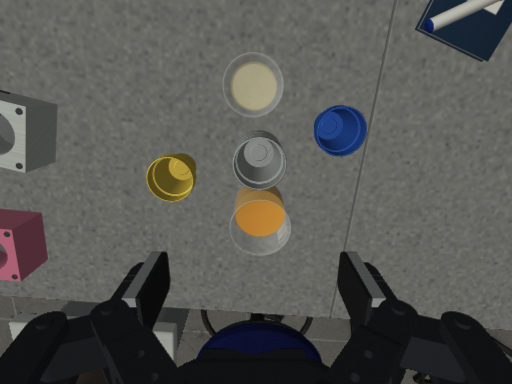

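```bash
cat >> h.py <<'E'
def circ(p,c,r,n=180):
    a=np.linspace(0,2*np.pi,n,endpoint=False)
    return np.array([proj(p,np.array([c[0]+r*np.cos(t),c[1]+r*np.sin(t),c[2]])) for t in a])
def draw(p,curves,name,win,f):
    x0,y0,x1,y1=win
    im=cv2.resize(p["pixels"][y0:y1,x0:x1],None,fx=f,fy=f,interpolation=cv2.INTER_CUBIC)
    for c,col in curves:
        cv2.polylines(im,[np.round((c-[x0-.5,y0-.5])*f-.5).astype(int)],True,col,1)
    cv2.imwrite(f"pics/{name}.png",im)
E
python3 - <<'E'
from h import *
p=arm.capture("wrist")
np.savez("w1.npz",**{k:p[k] for k in("pixels","camera_matrix","R","t")})
m=arm.cut_out(p,"cup_top_mid")
for d in m[:3]: print(d["rect"],d["confidence"])
c=(0.526,-0.2877,.118)
draw(p,[(circ(p,c,.032),(0,0,255)),(circ(p,c,.030),(0,255,0))],"w1z",(215,120,305,200),8)
E
```

```text
[235.8, 136.6, 51.8, 52.1] 0.92
[314.0, 106.2, 53.3, 49.1] 0.85
```

View pics/w1z.png

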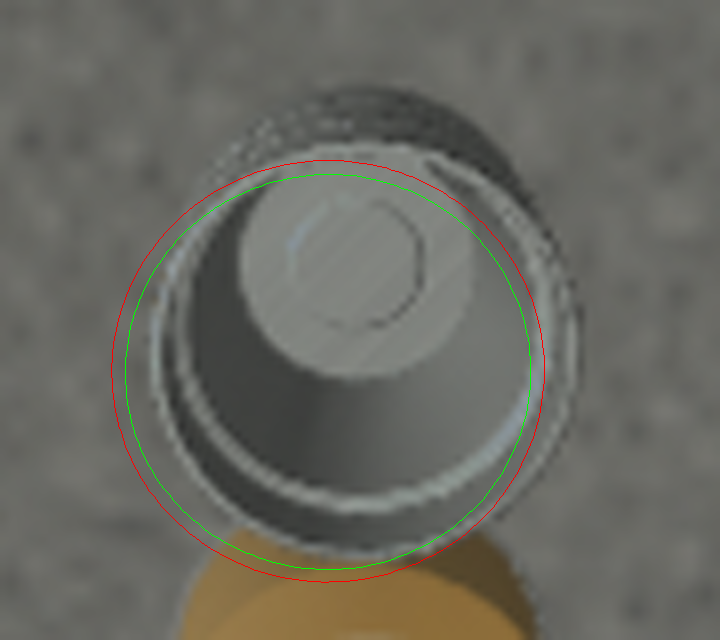

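```bash
python3 -m inch '[[[0,0,0,0,0,-0.023],[0,0,0,0,0,-0.046],[0,0,0,0,0,-0.07],[0,0,0,0,0,-0.094],[0,0,0,0,0,-0.118],[0,0,0,0,0,-0.142],[0,0,0,0,0,-0.166],[0,0,0,0,0,-0.19],[0,0,0,0,0,-0.214],[0,0,0,0,0,-0.238],[0,0,0,0,0,-0.25],[0,0,0,0,0,-0.25]]]' 0.3; python3 - <<'E'
from h import *
import numpy as np
p=arm.capture("wrist");save(p,"w2")
w=np.load("w1.npz")
a=cv2.resize(w["pixels"][200:384,60:450],None,fx=2,fy=2);b=cv2.resize(p["pixels"][200:384,60:450],None,fx=2,fy=2)
cv2.imwrite("pics/f.png",np.vstack([a,b])[:600])
cv2.imwrite("pics/fz.png",np.vstack([a[:300],b[:300]]))
print(arm.sense()["finger_gap"],arm.sense()["joint_pos"])
E
```

```text
time_s: 4.85
tcp_pos: [0.5264, -0.2856, 0.2806]
eef_rot: [[-0.084, 0.996, 0.001], [0.996, 0.084, -0.001], [-0.001, 0.001, -1.0]]
ft_force: [-0.5, 0.6, 0.1]
finger_gap: 0.701
0.6983055881742498 [-6.28932026e-01  1.15476075e-01  1.48418910e+00  2.69986501e-05
  1.54102855e+00 -7.10083699e-01]
```

View pics/fz.png

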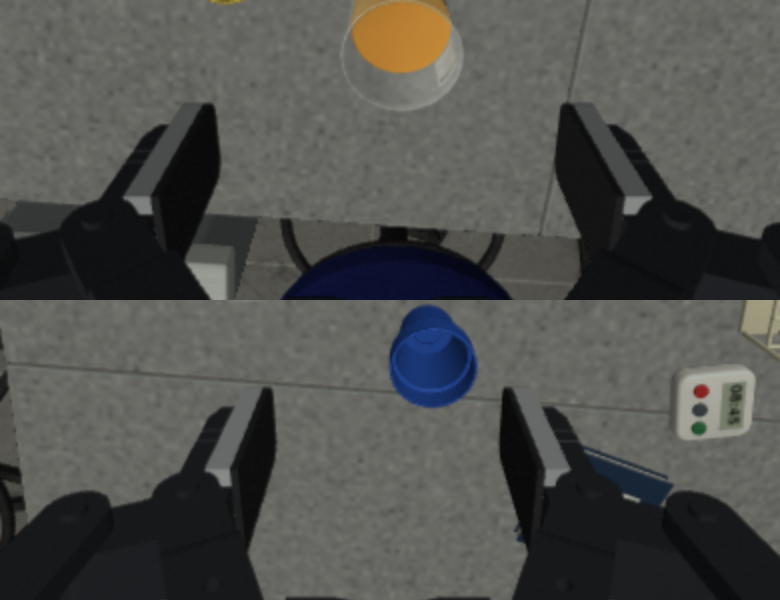

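```bash
python3 - <<'E'
from h import *
s=arm.sense();o=np.array(s["tcp_pos"])
p=arm.capture("scene");print(proj(p,o),s["finger_gap"])
u,v=proj(p,o).astype(int)
x0=max(u-70,0);y0=max(v-90,0)
im=cv2.resize(p["pixels"][y0:y0+140,x0:x0+150],None,fx=4,fy=4,interpolation=cv2.INTER_CUBIC)
R=np.array(s["eef_rot"])
for dz,c in [(0,(0,0,255)),(-.013,(0,255,0)),(-.05,(255,0,0))]:
    for sy in (-.03,0,.03):
        q=proj(p,o+R@np.array([0,sy,dz]))
        cv2.circle(im,tuple(np.round((q-[x0,y0])*4).astype(int)),3,c,1)
cv2.imwrite("pics/sg.png",im)
E
```

```text
[311.660421   137.16557922] 0.6983055881742498
```

View pics/sg.png

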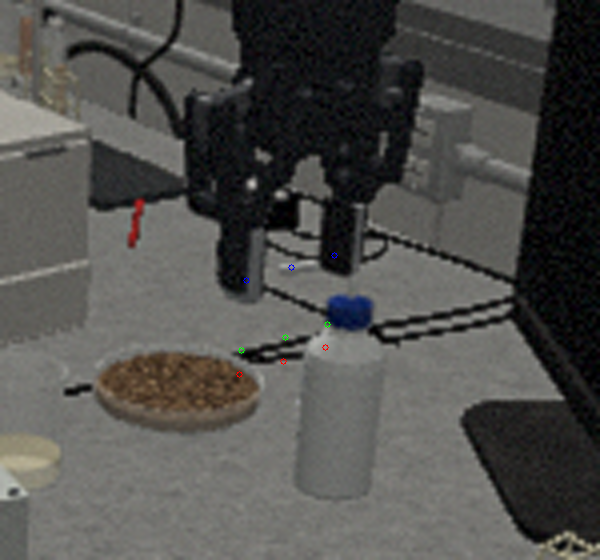

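```bash
python3 -m inch '[[[0,0,0,0,0,-0.023],[0,0,0,0,0,-0.046],[0,0,0,0,0,-0.07],[0,0,0,0,0,-0.094],[0,0,0,0,0,-0.118],[0,0,0,0,0,-0.142],[0,0,0,0,0,-0.166],[0,0,0,0,0,-0.19],[0,0,0,0,0,-0.214],[0,0,0,0,0,-0.238],[0,0,0,0,0,-0.25],[0,0,0,0,0,-0.25]]]' 1; python3 - <<'E'
from h import *
s=arm.sense();o=np.array(s["tcp_pos"]);print(s["finger_gap"],o)
p=arm.capture("scene")
u,v=proj(p,o).astype(int)
x0=max(u-70,0);y0=max(v-90,0)
im=cv2.resize(p["pixels"][y0:y0+140,x0:x0+100],None,fx=4,fy=4,interpolation=cv2.INTER_CUBIC)
R=np.array(s["eef_rot"])
for dz,c in [(0,(0,0,255)),(-.019,(0,255,0)),(-.04,(255,0,0))]:
    q=proj(p,o+R@np.array([0,0,dz]))
    cv2.circle(im,tuple(np.round((q-[x0,y0])*4).astype(int)),3,c,1)
w=arm.capture("wrist");save(w,"w3")
np.savez("w3.npz",**{k:w[k] for k in("pixels","camera_matrix","R","t")})
b=cv2.resize(w["pixels"],(512,384))
im=cv2.resize(im,None,fx=.65,fy=.65)
H=max(im.shape[0],384);c=np.zeros((H,512+im.shape[1],3),np.uint8);c[:384,:512]=b;c[:im.shape[0],512:]=im
cv2.imwrite("pics/sg2.png",c);print(c.shape)
E
```

```text
time_s: 6.15
tcp_pos: [0.5263, -0.2861, 0.2802]
eef_rot: [[-0.997, -0.081, 0.0], [-0.081, 0.997, -0.0], [-0.0, -0.0, -1.0]]
ft_force: [-0.2, -0.1, 0.1]
finger_gap: -0.005
-0.004656140505150416 [ 0.52628159 -0.28609184  0.28016933]
(384, 772, 3)
```

View pics/sg2.png

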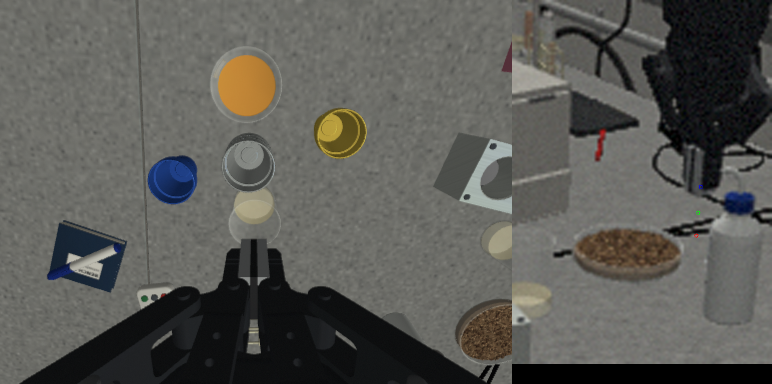

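```bash
cat >> h.py <<'E'
from scipy.ndimage import map_coordinates
from scipy.optimize import minimize
def samp(g,uv): return map_coordinates(g,[uv[:,1],uv[:,0]],order=1,mode='nearest')
E
python3 - <<'E'
from h import *
out={}
for n in ("w1","w3"):
    p=dict(np.load(n+".npz"));g=cv2.cvtColor(p["pixels"],cv2.COLOR_BGR2GRAY).astype(float)
    g=cv2.GaussianBlur(g,(0,0),.7)
    def score(c,z): 
        s=lambda r:samp(g,circ(p,(c[0],c[1],z),r,120))
        # outer & inner edge energy
        return np.mean(np.abs(s(.0332)-s(.0312)))+np.mean(np.abs(s(.0308)-s(.0288)))
    best=None
    for z in (.110,.114,.118,.122):
        b=max(((score((x,y),z),x,y) for x in np.arange(.515,.54,.0008) for y in np.arange(-.30,-.275,.0008)))
        print(n,z,np.round(b,4))
        if best is None or b[0]>best[0]: best=(*b,z)
    b=best;out[n]=b
    c=(b[1],b[2],b[3])
    u,v=proj(p,np.array(c)).astype(int)
    draw(p,[(circ(p,c,.032),(0,0,255)),(circ(p,c,.030),(0,255,0))],n+"f",(u-35,v-35,u+35,v+35),5)
cv2.imwrite("pics/fit.png",np.hstack([cv2.imread("pics/w1f.png"),cv2.imread("pics/w3f.png")]))
E
python3 go.py 0.5365 0.104 0.18 -85
```

```text
w1 0.11 [32.3743  0.5278 -0.2928]
w1 0.114 [33.6915  0.5286 -0.2928]
w1 0.118 [31.4532  0.5294 -0.2928]
w1 0.122 [29.4657  0.5318 -0.2952]
w3 0.11 [43.0072  0.531  -0.292 ]
w3 0.114 [42.3914  0.5302 -0.292 ]
w3 0.118 [42.0329  0.5294 -0.2928]
w3 0.122 [39.1195  0.5286 -0.2928]
t 6.25 shift [-0.2049  1.9407  0.5004] turn [0.     0.     0.4987] pos [ 0.5263 -0.2862  0.2801] yaw 94.53 q [-0.63  0.12  1.48 -0.    1.54 -2.28]
```

View pics/fit.png

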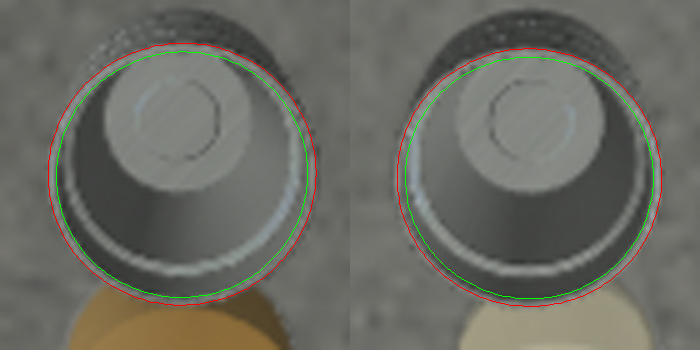

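```bash
python3 -m inch '[[[0,0.25,0,0,0,0],[0,0.5,0,0,0,0],[-0.03,0.75,0,0,0,0],[-0.05,1,0,0,0,0]]]';python3 -m inch '[[[0,0.25,0,0,0,0],[0,0.5,0,0,0,0],[-0.03,0.75,0,0,0,0],[-0.05,0.95,0,0,0,0],[-0.05,0.95,0,0,0,0],[-0.05,0.95,0,0,0,0],[-0.05,0.95,0,0,0,0]]]' 
python3 - <<'E'
from h import *
s=arm.sense();print(s["tcp_pos"],s["joint_velocities"])
w=arm.capture("wrist");save(w,"w4")
np.savez("w4.npz",**{k:w[k] for k in("pixels","camera_matrix","R","t")})
for c in [(.5449,.149,.065),(.5287,.0588,.065)]: print(proj(w,np.array(c)))
print([np.round(d["uv"],1).tolist()+[d["confidence"]] for d in arm.tip_of(w,"well_0")])
print([np.round(onz(w,d["uv"],.065),4) for d in arm.tip_of(w,"well_0")])
E
```

```text
time_s: 6.65
tcp_pos: [0.5195, -0.085, 0.2802]
eef_rot: [[-0.997, -0.078, 0.001], [-0.078, 0.997, -0.0], [-0.001, -0.0, -1.0]]
ft_force: [1.1, 1.4, -0.4]
finger_gap: -0.003
time_s: 7.35
tcp_pos: [0.5142, 0.1027, 0.28]
eef_rot: [[-0.997, -0.08, -0.0], [-0.08, 0.997, -0.0], [0.0, -0.0, -1.0]]
ft_force: [0.2, 0.4, 1.0]
finger_gap: 0.003
[0.5141765  0.10272084 0.27996762] [-0.01908157 -0.0016428   0.00091288  0.00138205  0.00015907 -0.00222263]
[285.11490323 180.04339091]
[220.57602498 163.54013906]
[[341.8, 20.9, 0.88], [224.2, 161.9, 0.85], [266.6, 13.8, 0.82], [281.7, 179.4, 0.81]]
[array([0.3463, 0.1929, 0.065 ]), array([0.526 , 0.0636, 0.065 ]), array([0.346 , 0.1043, 0.065 ]), array([0.5444, 0.1442, 0.065 ])]
```

View pics/w4.png

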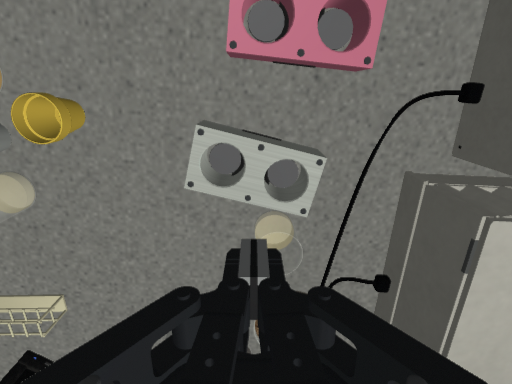

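```bash
cat > fitw.py <<'E'
from h import *
import sys
def fit(n,x0=(.536,.1035,80.)):
    p=dict(np.load(n+".npz"));g=cv2.GaussianBlur(cv2.cvtColor(p["pixels"],cv2.COLOR_BGR2GRAY).astype(float),(0,0),.7)
    def cs(v):
        a=np.radians(v[2]);d=.045*np.array([np.cos(a),np.sin(a)])
        return [(v[0]+d[0],v[1]+d[1]),(v[0]-d[0],v[1]-d[1])]
    def sc(v,z,r=.0305):
        t=0
        for c in cs(v):
            t+=np.mean(np.clip(samp(g,circ(p,(*c,z),r+.0012,120))-samp(g,circ(p,(*c,z),r-.0012,120)),-20,60))
        return -t
    for z in (.06,.065,.07):
        best=None
        for dx in np.arange(-.008,.0081,.002):
            for dy in np.arange(-.008,.0081,.002):
                v=(x0[0]+dx,x0[1]+dy,x0[2]);s=sc(v,z)
                if best is None or s<best[0]: best=(s,v)
        r=minimize(sc,best[1],args=(z,),method="Nelder-Mead",options=dict(initial_simplex=[best[1],np.add(best[1],(.001,0,0)),np.add(best[1],(0,.001,0)),np.add(best[1],(0,0,1.5))]))
        print(n,z,round(r.fun,2),np.round(r.x,4),np.round(cs(r.x),4).tolist())
        if z==.065:v=r.x
    u,w=proj(p,np.array([v[0],v[1],.065])).astype(int)
    draw(p,[(circ(p,(*c,.065),.0305),(0,0,255)) for c in cs(v)],n+"f",(max(u-75,0),max(w-55,0),u+75,w+55),5)
fit(sys.argv[1])
E
python3 fitw.py w4
```

```text
w4 0.06 -81.44 [ 0.5393  0.106  80.3995] [[0.5468, 0.1503], [0.5318, 0.0616]]
w4 0.065 -88.05 [ 0.538   0.1058 80.4223] [[0.5455, 0.1502], [0.5305, 0.0614]]
w4 0.07 -86.22 [ 0.5367  0.1056 80.3254] [[0.5443, 0.1499], [0.5291, 0.0612]]
```

View pics/w4f.png

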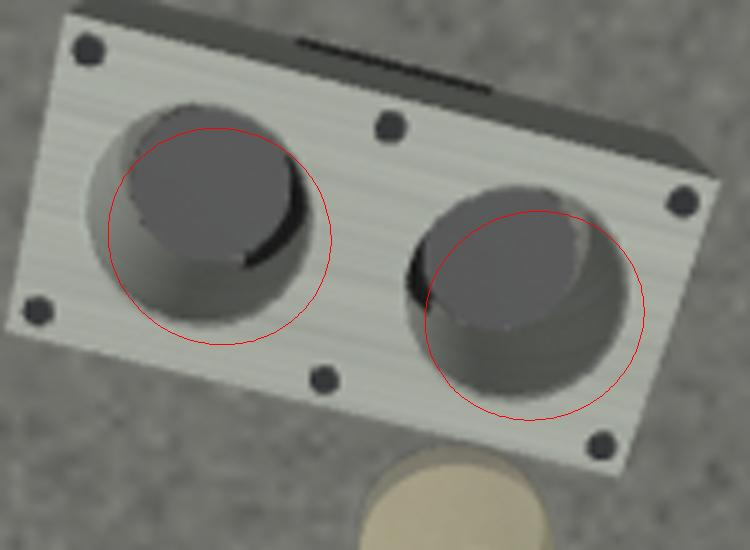

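```bash
python3 -m inch '[[[-0.05,0,0.2,0,0,0],[-0.11,0,0.45,0,0,0],[-0.11,0,0.7,0,0,0],[-0.11,0,0.9,0,0,0],[-0.11,0,1,0,0,0],[-0.11,0,1,0,0,0]]]'
```

```text
time_s: 8.1
tcp_pos: [0.5328, 0.104, 0.0759]
eef_rot: [[-0.997, -0.08, -0.008], [-0.08, 0.997, -0.0], [0.008, 0.0, -1.0]]
ft_force: [0.0, -0.3, -0.3]
finger_gap: -0.003
```

```bash
sed -i 's/if z==.065:v=r.x/if z==.065:vb=r.x/; s/u,w=proj(p,np.array(\[v\[0\],v\[1\]/v=vb;u,w=proj(p,np.array([v[0],v[1]/' fitw.py; python3 fitw.py w4 | sed -n 2p;  python3 -m inch '[[[0,0,0.03,0,0,0],[0,0,0.06,0,0,0],[0,0,0.08,0,0,0]]]'|sed -n '1,2p;4p'
```

```text
w4 0.065 -88.05 [ 0.538   0.1058 80.4223] [[0.5455, 0.1502], [0.5305, 0.0614]]
time_s: 8.4
tcp_pos: [0.5373, 0.1051, 0.0652]
ft_force: [0.2, 0.6, -0.5]
```

View pics/w4f.png

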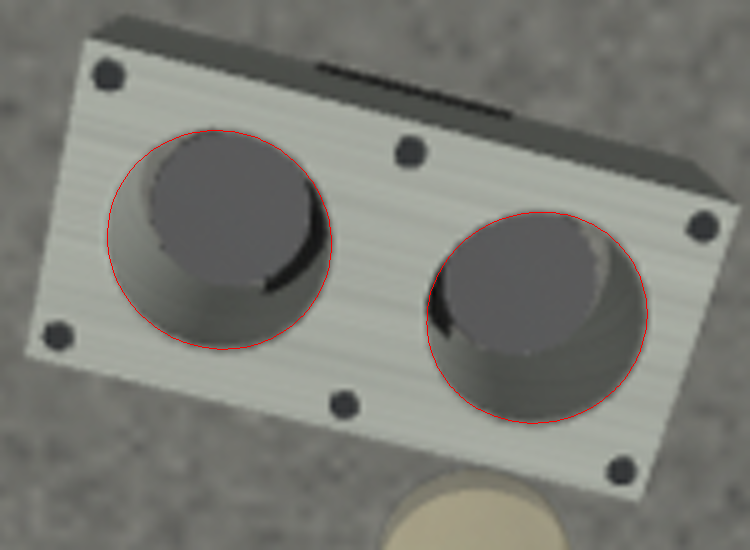

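```bash
python3 -m inch '[[[0,0,0.04,0,0,0],[0,0,0.07,0,0,0],[0,0,0.08,0,0,0]]]'|sed -n '1,2p;4p'; python3 -m inch '[[[0,0,0.03,0,0,0],[0,0,0.04,0,0,0],[0,0,0.04,0,0,0]]]'|sed -n '1,2p;4p'
```

```text
time_s: 8.7
tcp_pos: [0.5355, 0.1053, 0.0472]
ft_force: [1.1, -0.3, -0.6]
time_s: 9.0
tcp_pos: [0.5357, 0.1053, 0.0395]
ft_force: [0.2, -0.6, 0.6]
```

```bash
f(){ sed -n '2p;4p'; }; python3 -m inch '[[[0,0,0.025,0,0,0],[0,0,0.035,0,0,0]]]'|f;  python3 -m inch '[[[0,0,0.01,0,0,0],[0,0,0.01,0,0,0]]]'|f
```

```text
tcp_pos: [0.536, 0.1053, 0.0327]
ft_force: [-0.2, 0.3, -0.0]
tcp_pos: [0.5358, 0.1053, 0.0307]
ft_force: [-0.2, -0.0, -0.5]
```

```bash
f(){ sed -n '2p;4p'; }; python3 -m inch '[[[0,0,0.01,0,0,0],[0,0,0.01,0,0,0]]]'|f;  python3 -m inch '[[[0,0,0.01,0,0,0],[0,0,0.01,0,0,0]]]'|f
```

```text
tcp_pos: [0.536, 0.1053, 0.0288]
ft_force: [0.1, -0.9, -0.9]
tcp_pos: [0.5365, 0.1054, 0.0278]
ft_force: [-1.8, 0.1, 4.0]
```

```bash
f(){ sed -n '2p;4p'; }; python3 -m inch '[[[0,0,0.01,0,0,0],[0,0,0.01,0,0,0]]]'|f; python3 - <<'E'
from h import *
w=arm.capture("scene");s=arm.sense();u,v=proj(w,np.array(s["tcp_pos"])).astype(int)
cv2.imwrite("pics/t1.png",cv2.resize(w["pixels"][v-60:v+40,u-50:u+70],None,fx=5,fy=5,interpolation=cv2.INTER_CUBIC))
E
```

```text
tcp_pos: [0.5365, 0.1053, 0.0277]
ft_force: [-9.8, -1.1, 19.3]
```

View pics/t1.png

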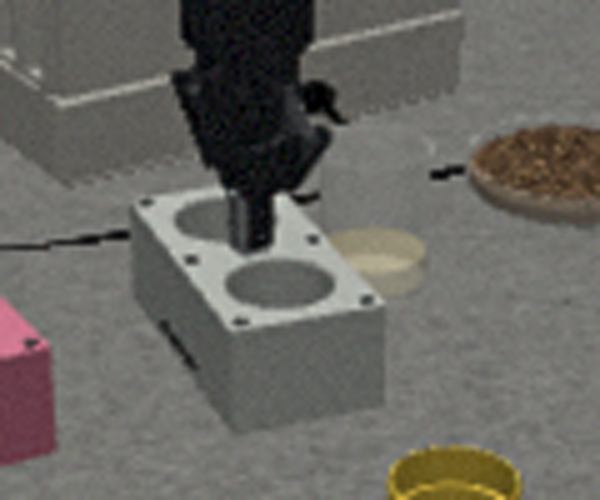

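```bash
f(){ sed -n '1,2p;4,5p'; }; python3 -m inch '[[[0,0,-0.2,0,0,0],[0,-0.2,-0.45,0,0,0],[0.02,-0.45,-0.55,0,0,0],[0.03,-0.7,-0.55,0,0,0],[0.05,-0.95,-0.55,0,0,0],[0.05,-1,-0.55,0,0,0]]]' 0|f;  python3 go.py 0.5294 -0.2926 0.11 94.5
```

```text
time_s: 10.65
tcp_pos: [0.5428, -0.0986, 0.136]
ft_force: [-0.0, 0.1, -0.3]
finger_gap: 0.996
t 10.65 shift [ 0.1447 -0.9614  0.1316] turn [-0.0003  0.0003  0.0002] pos [ 0.5428 -0.0986  0.136 ] yaw 94.59 q [-0.32  0.09  1.78 -0.    1.27 -1.97]
```

```bash
f(){ sed -n '1,2p;4,5p'; }; python3 -m inch '[[[0.04,-0.25,0,0,0,0],[0.07,-0.5,0.05,0,0,0],[0.1,-0.75,0.1,0,0,0],[0.145,-0.96,0.13,0,0,0],[0.145,-0.96,0.13,0,0,0],[0.145,-0.96,0.13,0,0,0]]]' 0|f;  python3 go.py 0.5294 -0.2926 0.056 94.5
```

```text
time_s: 11.25
tcp_pos: [0.5288, -0.2893, 0.1084]
ft_force: [-0.3, 0.3, 0.3]
finger_gap: 1.0
t 11.25 shift [-0.0019 -0.0169  0.2621] turn [ 0.0002 -0.0001  0.0002] pos [ 0.5288 -0.2893  0.1084] yaw 94.56 q [-0.63  0.24  1.67  0.    1.23 -2.28]
```

```bash
cat > fitc.py <<'E'
from h import *
import sys
s=arm.sense();p=arm.capture("wrist");R=np.array(s["eef_rot"]);o=np.array(s["tcp_pos"])
x0,y0,z=map(float,sys.argv[2:5]);n=sys.argv[1]
g=cv2.GaussianBlur(cv2.cvtColor(p["pixels"],cv2.COLOR_BGR2GRAY).astype(float),(0,0),.7)
def score(c,z):
    q=lambda r:samp(g,circ(p,(c[0],c[1],z),r,120))
    return np.mean(np.abs(q(.0332)-q(.0312)))+np.mean(np.abs(q(.0308)-q(.0288)))
for zz in (z-.003,z,z+.003):
    b=max(((score((x,y),zz),x,y) for x in np.arange(x0-.01,x0+.01,.0006) for y in np.arange(y0-.01,y0+.01,.0006)))
    print(zz,np.round(b,4),"in tool",np.round(R.T@(np.array([b[1],b[2],zz])-o),4))
    if zz==z:c=(b[1],b[2],z)
u,v=proj(p,np.array(c)).astype(int)
draw(p,[(circ(p,c,.032),(0,0,255)),(circ(p,c,.030),(0,255,0))],n,(max(u-70,0),max(v-55,0),u+70,v+65),5)
s=arm.sense();print(np.round(s["tcp_pos"],4),np.round(s["ft_force"],1),s["finger_gap"],s["time_s"])
E
python3 fitc.py c1 .5294 -.2926 .118
```

```text
0.11499999999999999 [60.9631  0.5308 -0.2918] in tool [-0.0018 -0.0026 -0.0066]
0.118 [61.7407  0.5296 -0.2924] in tool [-0.0006 -0.0031 -0.0096]
0.121 [55.906   0.5278 -0.293 ] in tool [ 0.0013 -0.0036 -0.0126]
[ 0.5293 -0.2882  0.1088] [ 0.2 -0.7 -0.3] 0.9999359977156863 11.3
```

View pics/c1.png

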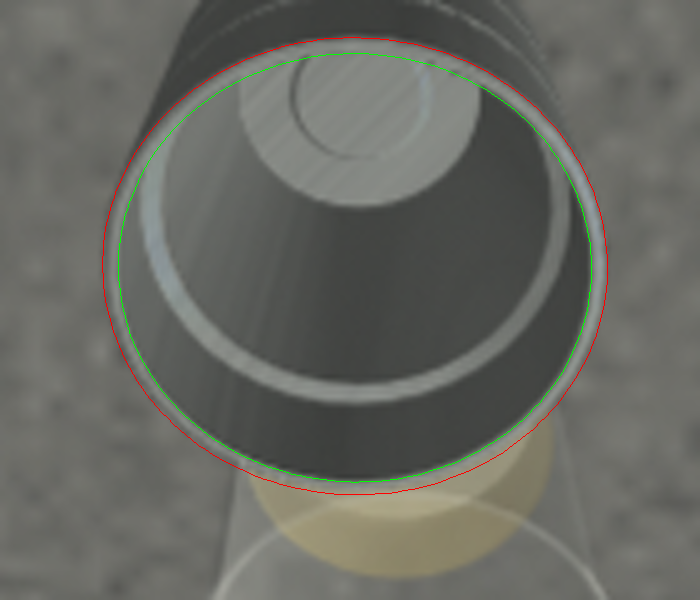

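```bash
f(){ sed -n '1,2p;4,5p'; }; python3 -m inch '[[[0,-0.018,0,0,0,0],[0,-0.018,0.08,0,0,0],[0,-0.018,0.16,0,0,0],[0,-0.018,0.23,0,0,0],[0,-0.018,0.262,0,0,0],[0,-0.018,0.262,0,0,0],[0,-0.018,0.262,0,0,0]]]' |f;  python3 fitc.py c2 .5294 -.2926 .118; python3 go.py 0.5296 -0.2922 0.056 94.5
```

```text
time_s: 12.0
tcp_pos: [0.5298, -0.2921, 0.0565]
ft_force: [-0.1, -0.6, 0.8]
finger_gap: 1.002
0.11499999999999999 [60.3768  0.5308 -0.2918] in tool [-0.0011  0.0003 -0.0585]
0.118 [69.687   0.5296 -0.2924] in tool [ 0.0002 -0.0002 -0.0615]
0.121 [59.897   0.5266 -0.2936] in tool [ 0.0033 -0.0012 -0.0645]
[ 0.5301 -0.2924  0.0571] [0.1 0.9 0. ] 0.997256422346197 12.05
t 12.05 shift [0.0026 0.0014 0.0053] turn [-0.0001  0.0001  0.0006] pos [ 0.5301 -0.2924  0.0571] yaw 94.71 q [-0.63  0.31  1.69  0.    1.14 -2.29]
```

View pics/c2.png

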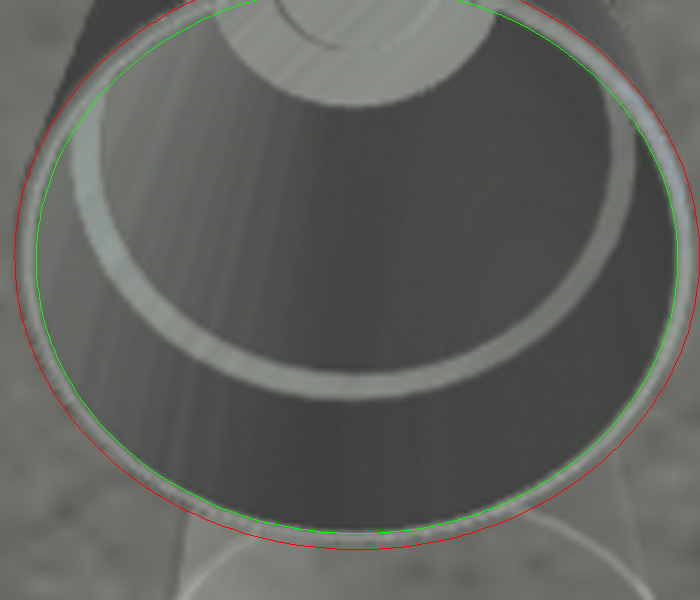

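```bash
f(){ sed -n '1,2p;4,5p'; }; python3 -m inch '[[[0,0,0,0,0,0],[0,0,0,0,0,0],[0,0,0,0,0,0],[0,0,0,0,0,0]]]' 1 |f; python3 - <<'E'
from h import *
p=arm.capture("scene");w=arm.capture("wrist")
a=cv2.resize(p["pixels"][190:265,265:350],None,fx=5,fy=5,interpolation=cv2.INTER_CUBIC)
b=cv2.resize(w["pixels"],(486,375))[:, :]
b=b[:,86:456]
cv2.imwrite("pics/g1.png",np.hstack([a,b]))
print(arm.sense()["finger_gap"])
E
```

```text
time_s: 12.45
tcp_pos: [0.5308, -0.2929, 0.0582]
ft_force: [-0.2, -1.0, 5.9]
finger_gap: 0.73
0.732099357688975
```

View pics/g1.png

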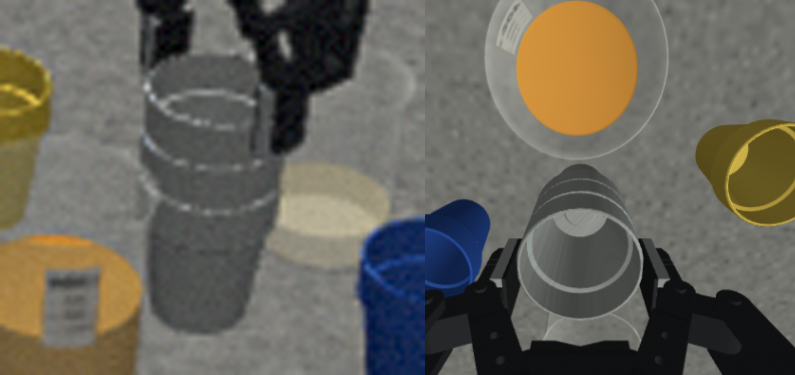

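```bash
f(){ sed -n '1,2p;4,5p'; }; python3 -m inch '[[[0,0,-0.02,0,0,0],[0,0,-0.045,0,0,0],[0,0,-0.07,0,0,0],[0,0,-0.1,0,0,0]]]' |f; python3 - <<'E'
from h import *
p=arm.capture("scene");w=arm.capture("wrist")
a=cv2.resize(p["pixels"][190:265,265:350],None,fx=5,fy=5,interpolation=cv2.INTER_CUBIC)
b=cv2.resize(w["pixels"],(486,375))[:, :]
b=b[:,86:456]
cv2.imwrite("pics/g2.png",np.hstack([a,b]))
print(arm.sense()["finger_gap"])
E
```

```text
time_s: 12.95
tcp_pos: [0.5294, -0.292, 0.0767]
ft_force: [0.1, 0.6, -1.6]
finger_gap: 0.727
0.7328993374520095
```

View pics/g2.png

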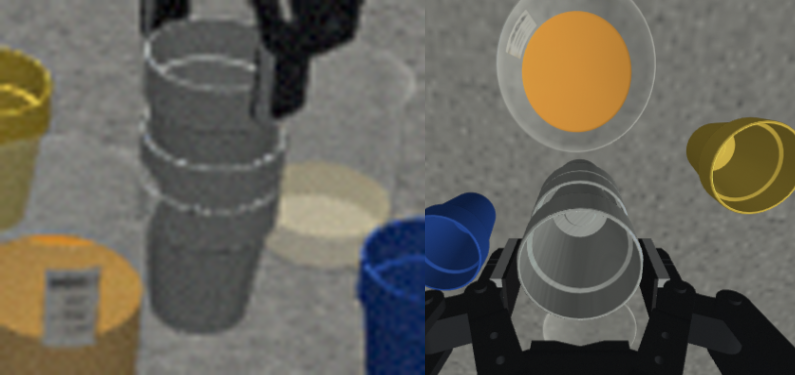

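```bash
f(){ sed -n '1,2p;4,5p'; }; python3 -m inch '[[[0,0,-0.06,0,0,0],[0,0,-0.14,0,0,0],[0,0,-0.24,0,0,0],[0,0,-0.34,0,0,0],[0,0.02,-0.45,0,0,0],[0,0.15,-0.5,0,0,0],[0,0.35,-0.5,0,0,0],[0,0.6,-0.5,0,0,0],[0,0.85,-0.5,0,0,0],[0,1,-0.5,0,0,0]]]' |f; python3 go.py 0.5455 0.1502 0.16 94.5
```

```text
time_s: 14.05
tcp_pos: [0.513, -0.0899, 0.1782]
ft_force: [0.5, -0.2, -2.5]
finger_gap: 0.732
t 14.05 shift [-0.2618  1.1828  0.0918] turn [0.0001 0.0003 0.0008] pos [ 0.513  -0.0899  0.1782] yaw 94.79 q [-0.33 -0.02  1.81  0.    1.34 -1.98]
```

```bash
f(){ sed -n '1,2p;4,5p'; }; python3 -m inch '[[[-0.06,0.25,0,0,0,0],[-0.12,0.5,0,0,0,0],[-0.18,0.75,0,0,0,0],[-0.24,1,0,0,0,0],[-0.24,1,0,0,0,0]]]' |f; python3 go.py 0.5455 0.1502 0.13 94.5
```

```text
time_s: 14.55
tcp_pos: [0.5451, 0.1158, 0.1784]
ft_force: [-0.6, 0.3, -1.3]
finger_gap: 0.731
t 14.55 shift [-0.0163  0.1708  0.2423] turn [0.0003 0.0004 0.0014] pos [0.5451 0.1158 0.1784] yaw 95.02 q [ 0.07  0.07  1.73  0.    1.35 -1.59]
```

```bash
f(){ sed -n '1,2p;4,5p'; }; python3 -m inch '[[[-0.016,0.1,0.08,0,0,0.001],[-0.016,0.171,0.16,0,0,0.001],[-0.016,0.171,0.22,0,0,0.001],[-0.016,0.171,0.24,0,0,0.001],[-0.016,0.171,0.24,0,0,0.001]]]' |f; python3 go.py 0.5455 0.1502 0.13 94.5; python3 - <<'E'
from h import *
p=arm.capture("wrist");save(p,"b1")
np.savez("w5.npz",**{k:p[k] for k in("pixels","camera_matrix","R","t")})
cs=[(.5455,.1502,.065),(.5305,.0614,.065)]
draw(p,[(circ(p,c,.0305),(0,0,255)) for c in cs],"b1z",(100,0,420,260),2.4)
E
```

```text
time_s: 15.05
tcp_pos: [0.5444, 0.1436, 0.1276]
ft_force: [-0.2, -0.7, -0.7]
finger_gap: 0.733
t 15.05 shift [-0.0082  0.0326 -0.0122] turn [-0.0001 -0.0003 -0.0006] pos [0.5444 0.1436 0.1276] yaw 94.3 q [ 0.12  0.13  1.76 -0.    1.26 -1.53]
```

View pics/b1z.png

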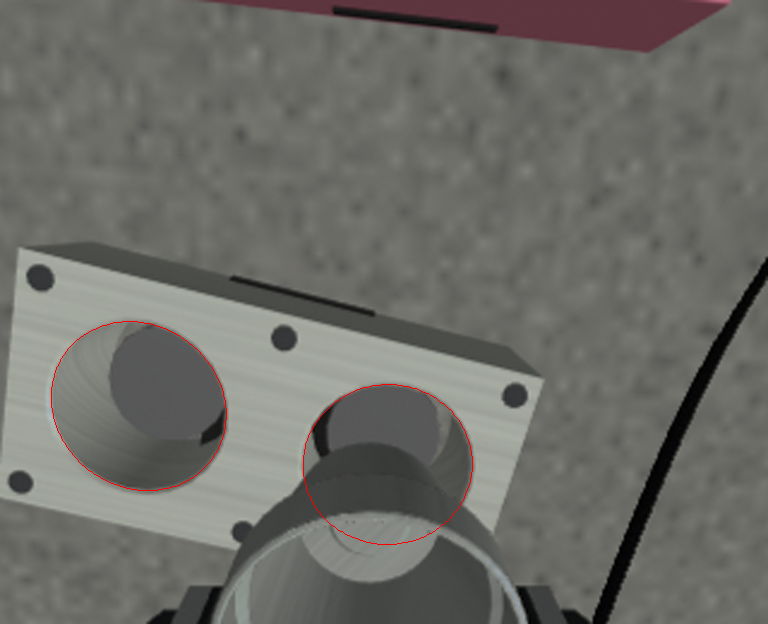

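```bash
f(){ sed -n '1,2p;4,5p'; }; python3 -m inch '[[[-0.006,0.033,0,0,0,0],[-0.006,0.033,0,0,0,0],[-0.006,0.033,0,0,0,0]]]' |f; python3 go.py 0.5455 0.1502 0.088 94.5;python3 go.py 0.5455 0.1502 0.088 94.5
```

```text
time_s: 15.4
tcp_pos: [0.5462, 0.1515, 0.1292]
ft_force: [0.4, -0.3, -0.9]
finger_gap: 0.729
t 15.4 shift [ 0.0042 -0.006   0.2061] turn [ 0.      0.0002 -0.0004] pos [0.5462 0.1515 0.1292] yaw 94.35 q [ 0.13  0.14  1.75 -0.    1.26 -1.52]
t 15.4 shift [ 0.0042 -0.006   0.2061] turn [ 0.      0.0002 -0.0004] pos [0.5462 0.1515 0.1292] yaw 94.35 q [ 0.13  0.14  1.75 -0.    1.26 -1.52]
```

```bash
f(){ sed -n '1,2p;4,5p'; }; python3 -m inch '[[[0.003,-0.005,0.05,0,0,0],[0.003,-0.005,0.12,0,0,0],[0.003,-0.005,0.18,0,0,0],[0.003,-0.005,0.24,0,0,0],[0.003,-0.005,0.28,0,0,0]]]' |f; python3 -m inch '[[[0,0,0.03,0,0,0],[0,0,0.05,0,0,0],[0,0,0.05,0,0,0]]]' |f; python3 go.py 0.5455 0.1502 0.055 94.5
```

```text
time_s: 15.9
tcp_pos: [0.5441, 0.1503, 0.0704]
ft_force: [0.1, 0.1, -0.9]
finger_gap: 0.729
time_s: 16.2
tcp_pos: [0.545, 0.1504, 0.0621]
ft_force: [-0.5, 0.6, -0.5]
finger_gap: 0.732
t 16.2 shift [-0.0026 -0.0011  0.0354] turn [-0.     -0.0001 -0.0004] pos [0.545  0.1504 0.0621] yaw 94.35 q [ 0.13  0.21  1.8   0.    1.13 -1.52]
```

```bash
f(){ sed -n '1,2p;4p'; }; python3 -m inch '[[[-0.002,0,0.03,0,0,0],[-0.002,0,0.06,0,0,0],[-0.002,0,0.08,0,0,0],[-0.002,0,0.08,0,0,0]]]' |f; python3 -m inch '[[[0,0,0.015,0,0,0],[0,0,0.03,0,0,0],[0,0,0.03,0,0,0]]]' |f
```

```text
time_s: 16.6
tcp_pos: [0.5449, 0.1503, 0.0457]
ft_force: [-1.4, 0.4, -0.3]
time_s: 16.9
tcp_pos: [0.5453, 0.1504, 0.0402]
ft_force: [-0.1, -0.6, -1.0]
```

```bash
f(){ sed -n '1,2p;4p'; }; python3 -m inch '[[[0,0,0.01,0,0,0],[0,0,0.02,0,0,0],[0,0,0.02,0,0,0]]]' |f; python3 -m inch '[[[0,0,0.01,0,0,0],[0,0,0.01,0,0,0]]]' |f
```

```text
time_s: 17.2
tcp_pos: [0.546, 0.1505, 0.0371]
ft_force: [-1.6, -0.1, 2.8]
time_s: 17.4
tcp_pos: [0.5463, 0.1505, 0.0356]
ft_force: [-1.7, 0.0, 4.6]
```

```bash
f(){ sed -n '1,2p;4p'; }; for i in 1; do python3 -m inch '[[[0,0,0.01,0,0,0],[0,0,0.01,0,0,0]]]' |f; python3 -m inch '[[[0,0,0.01,0,0,0],[0,0,0.01,0,0,0]]]' |f;  done
```

```text
time_s: 17.6
tcp_pos: [0.5462, 0.1505, 0.0336]
ft_force: [-2.1, -0.3, 6.6]
time_s: 17.8
tcp_pos: [0.5462, 0.1505, 0.0317]
ft_force: [-2.6, -0.6, 6.1]
```

```bash
f(){ sed -n '1,2p;4p'; }; python3 -m inch '[[[0,0,0.01,0,0,0],[0,0,0.01,0,0,0]]]' |f; python3 -m inch '[[[0,0,0.005,0,0,0],[0,0,0.005,0,0,0]]]' |f; python3 - <<'E'
from h import *
p=arm.capture("scene");w=arm.capture("wrist");s=arm.sense()
u,v=235,160
a=cv2.resize(p["pixels"][110:200,180:270],None,fx=5,fy=5,interpolation=cv2.INTER_CUBIC)
cv2.imwrite("pics/s1.png",np.hstack([a,cv2.resize(w["pixels"],(600,450))[:,150:480]]))
E
```

```text
time_s: 18.0
tcp_pos: [0.5463, 0.1505, 0.0297]
ft_force: [-1.6, -0.7, 6.0]
time_s: 18.2
tcp_pos: [0.5463, 0.1505, 0.0288]
ft_force: [-1.5, 0.3, 7.2]
```

View pics/s1.png

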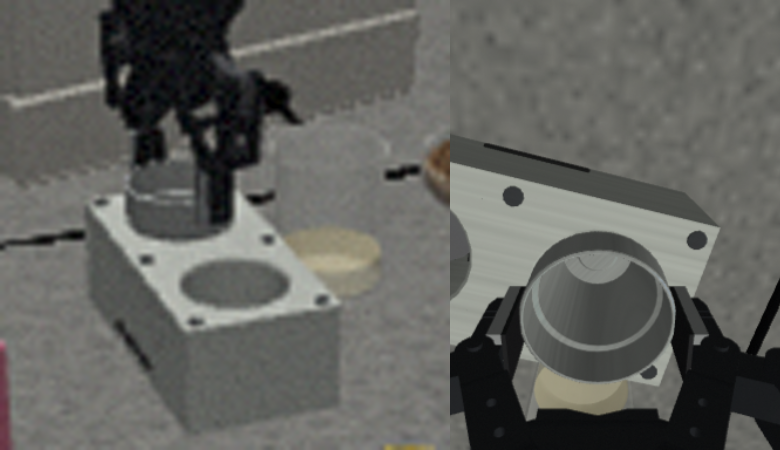

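Nearly seated; the collar is just over the block in the picture. Continuing in 1 mm steps, watching force.

```bash
f(){ sed -n '1,2p;4p'; }; python3 -m inch '[[[0,0,0.005,0,0,0],[0,0,0.005,0,0,0]]]' |f; python3 -m inch '[[[0,0,0.005,0,0,0],[0,0,0.005,0,0,0]]]' |f
```

```text
time_s: 18.5
tcp_pos: [0.5463, 0.1505, 0.0278]
ft_force: [-1.3, -0.1, 7.6]
time_s: 18.7
tcp_pos: [0.5464, 0.1505, 0.0272]
ft_force: [-4.1, -0.9, 9.5]
```

```bash
f(){ sed -n '1,2p;4p'; }; python3 -m inch '[[[0,0,0.003,0,0,0],[0,0,0.003,0,0,0]]]' |f
```

```text
time_s: 18.9
tcp_pos: [0.5464, 0.1506, 0.0272]
ft_force: [-6.2, -1.5, 14.1]
```

```bash
f(){ sed -n '1,2p;4,5p'; }; python3 -m inch '[[[0,0,-0.003,0,0,0],[0,0,-0.003,0,0,0],[0,0,-0.003,0,0,0],[0,0,-0.003,0,0,0]]]' 0 |f; python3 -m inch '[[[0,0,-0.1,0,0,0],[0,0,-0.3,0,0,0],[0,0,-0.5,0,0,0],[0,-0.2,-0.55,0,0,0]]]' |f; python3 - <<'E'
from h import *
p=arm.capture("scene");w=arm.capture("wrist");s=arm.sense()
a=cv2.resize(p["pixels"][120:210,180:270],None,fx=5,fy=5,interpolation=cv2.INTER_CUBIC)
cv2.imwrite("pics/s2.png",np.hstack([a,cv2.resize(w["pixels"],(600,450))[:,200:530]]))
np.savez("w6.npz",**{k:w[k] for k in("pixels","camera_matrix","R","t")})
g=cv2.GaussianBlur(cv2.cvtColor(w["pixels"],cv2.COLOR_BGR2GRAY).astype(float),(0,0),.7)
def score(c,z):
    q=lambda r:samp(g,circ(w,(c[0],c[1],z),r,120))
    return np.mean(np.abs(q(.0332)-q(.0312)))+np.mean(np.abs(q(.0308)-q(.0288)))
for z in (.081,.084,.087,.09,.093,.097):
    print(z,np.round(max(((score((x,y),z),x,y) for x in np.arange(.535,.556,.0008) for y in np.arange(.14,.161,.0008))),4))
E
```

```text
time_s: 19.3
tcp_pos: [0.5454, 0.1504, 0.0252]
ft_force: [0.4, 0.5, -0.1]
finger_gap: 0.999
time_s: 19.7
tcp_pos: [0.5517, 0.1137, 0.141]
ft_force: [0.8, -0.6, -0.2]
finger_gap: 1.004
0.081 [60.2144  0.5478  0.1512]
0.084 [62.8065  0.5462  0.1496]
0.087 [67.0549  0.5438  0.1496]
0.09 [70.1444  0.543   0.1488]
0.093 [69.1072  0.5422  0.1488]
0.097 [67.0327  0.5414  0.1464]
```

View pics/s2.png

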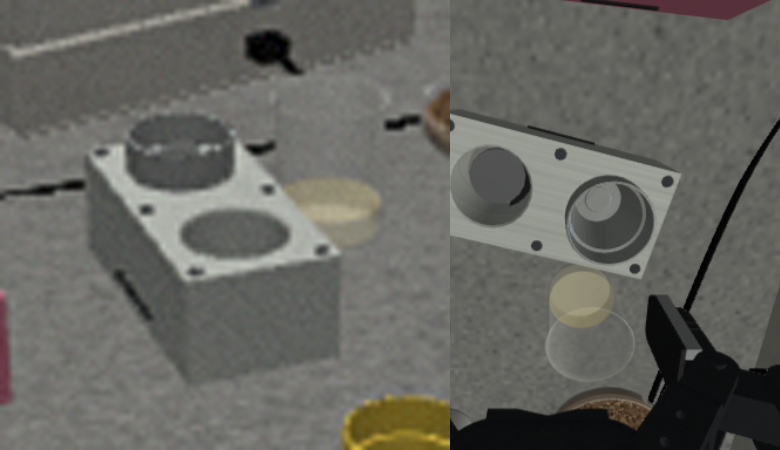

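```bash
python3 go.py 0.5296 -0.2922 0.10 94.5; f(){ sed -n '1,2p;4,5p'; }; python3 -m inch '[[[0,-0.25,0,0,0,0],[0.02,-0.5,0,0,0,0],[0.04,-0.75,0,0,0,0],[0.06,-1,0,0,0,0]]]'|f;  python3 -m inch '[[[0,-0.25,0.0,0,0,0],[0,-0.5,0.05,0,0,0],[0.02,-0.75,0.12,0,0,0],[0.02,-0.9,0.2,0,0,0]]]'|f; python3 go.py 0.5296 -0.2922 0.10 94.5;
```

```text
t 19.8 shift [ 0.2564 -1.9858  0.1956] turn [-0.0003  0.0009 -0.0007] pos [0.5511 0.1077 0.1387] yaw 94.24 q [ 0.05  0.11  1.76 -0.    1.27 -1.59]
time_s: 20.2
tcp_pos: [0.5512, -0.0906, 0.1347]
ft_force: [1.9, 0.8, -0.6]
finger_gap: 0.999
time_s: 20.6
tcp_pos: [0.5613, -0.2723, 0.0949]
ft_force: [0.1, 0.2, 0.5]
finger_gap: 0.999
t 20.6 shift [ 0.1652 -0.0877 -0.0253] turn [-0.0001  0.0001 -0.0007] pos [ 0.5613 -0.2723  0.0949] yaw 94.23 q [-0.58  0.3   1.62 -0.    1.22 -2.22]
```

```bash
 f(){ sed -n '1,2p;4,5p'; }; python3 -m inch '[[[0.1,-0.05,0,0,0,0],[0.155,-0.085,0,0,0,0],[0.155,-0.085,0,0,0,0.001],[0.155,-0.085,0,0,0,0.001]]]'|f; python3 fitc.py c3 .5296 -.2922 .096;python3 go.py 0.5296 -0.2922 0.0355 94.5;
```

```text
time_s: 21.0
tcp_pos: [0.5325, -0.2878, 0.0962]
ft_force: [0.0, -0.0, 0.3]
finger_gap: 1.001
0.093 [60.4569  0.531  -0.292 ] in tool [ 0.0018 -0.004   0.0032]
0.096 [59.1957  0.5298 -0.2926] in tool [ 0.003  -0.0046  0.0002]
0.099 [53.9545  0.5274 -0.2932] in tool [ 0.0055 -0.005  -0.0028]
[ 0.5329 -0.2877  0.0964] [-0.4  0.3 -0.4] 1.0012844402178167 21.05
t 21.05 shift [ 0.0183 -0.0213  0.3046] turn [-0.0001  0.0002 -0.0013] pos [ 0.5329 -0.2877  0.0964] yaw 94.03 q [-0.63  0.26  1.67  0.    1.21 -2.27]
```

View pics/c3.png

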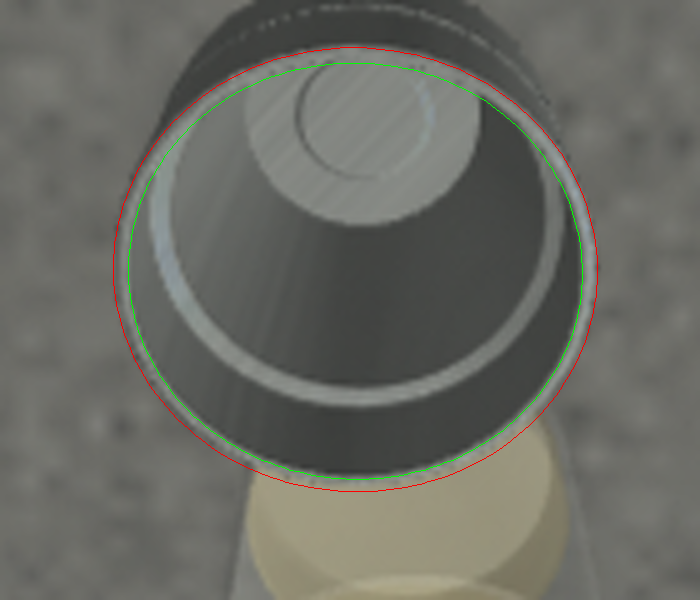

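```bash
f(){ sed -n '1,2p;4,5p'; }; python3 -m inch '[[[0.015,-0.023,0,0,0,0],[0.015,-0.023,0.08,0,0,0],[0.015,-0.023,0.16,0,0,0],[0.015,-0.023,0.23,0,0,0],[0.015,-0.023,0.29,0,0,0],[0.015,-0.023,0.303,0,0,0],[0.015,-0.023,0.303,0,0,0],[0.015,-0.023,0.303,0,0,0]]]' |f;  python3 fitc.py c4 .5298 -.2924 .096; python3 go.py 0.53 -0.2924 0.0355 94.5
```

```text
time_s: 21.85
tcp_pos: [0.5297, -0.2935, 0.0354]
ft_force: [-0.2, 0.4, -0.8]
finger_gap: 1.005
0.093 [59.929   0.5306 -0.2916] in tool [-0.0011  0.0018 -0.0576]
0.096 [66.9626  0.5294 -0.2922] in tool [ 0.0001  0.0013 -0.0606]
0.099 [58.7221  0.527  -0.294 ] in tool [ 0.0027 -0.0003 -0.0636]
[ 0.5299 -0.2937  0.0358] [ 0.4 -0.4  0. ] 0.9966378572464221 21.9
t 21.9 shift [-0.001   0.0062  0.0014] turn [-0.0002  0.0002 -0.0014] pos [ 0.5299 -0.2937  0.0358] yaw 93.99 q [-0.64  0.33  1.7  -0.    1.1  -2.28]
```

View pics/c4.png

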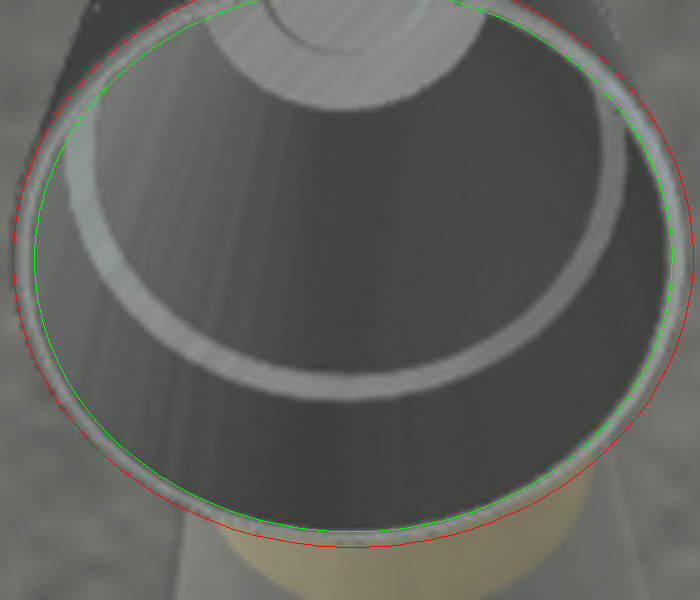

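```bash
f(){ sed -n '1,2p;4,5p'; }; python3 -m inch '[[[0,0.0065,0,0,0,0],[0,0.0065,0,0,0,0]]]'|f; python3 -m inch '[[[0,0,0,0,0,0],[0,0,0,0,0,0],[0,0,0,0,0,0],[0,0,0,0,0,0]]]' 1 |f;  python3 -m inch '[[[0,0,-0.02,0,0,0],[0,0,-0.045,0,0,0],[0,0,-0.07,0,0,0],[0,0,-0.1,0,0,0]]]' |f;python3 - <<'E'
from h import *
p=arm.capture("scene");w=arm.capture("wrist")
a=cv2.resize(p["pixels"][190:265,265:350],None,fx=5,fy=5,interpolation=cv2.INTER_CUBIC)
b=cv2.resize(w["pixels"],(486,375))[:, :]
b=b[:,86:456]
cv2.imwrite("pics/g3.png",np.hstack([a,b]))
E
```

```text
time_s: 22.1
tcp_pos: [0.5296, -0.292, 0.0357]
ft_force: [0.7, -0.3, -0.3]
finger_gap: 1.002
time_s: 22.5
tcp_pos: [0.5297, -0.2922, 0.0361]
ft_force: [-1.4, 0.9, 5.4]
finger_gap: 0.73
time_s: 22.9
tcp_pos: [0.529, -0.2918, 0.0552]
ft_force: [0.6, 0.1, -0.5]
finger_gap: 0.726
```

View pics/g3.png

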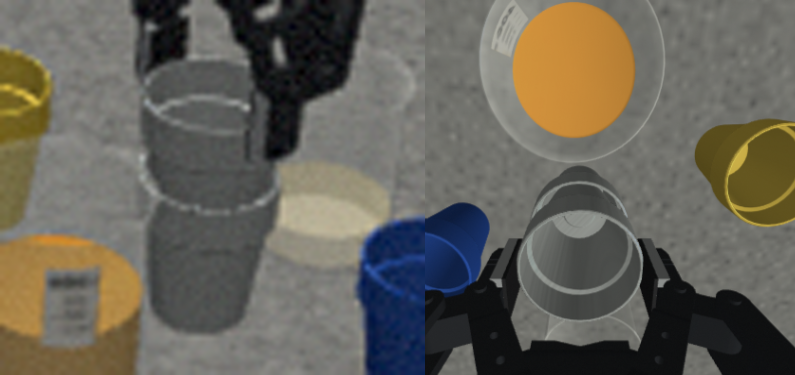

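```bash
f(){ sed -n '1,2p;4,5p'; }; python3 -m inch '[[[0,0,-0.06,0,0,0],[0,0,-0.14,0,0,0],[0,0,-0.24,0,0,0],[0,0,-0.34,0,0,0],[0,0.02,-0.45,0,0,0],[0,0.15,-0.55,0,0,0],[0,0.35,-0.55,0,0,-0.02],[0,0.6,-0.55,0,0,-0.04],[0,0.85,-0.55,0,0,-0.06],[0,1,-0.55,0,0,-0.085]]]' |f; python3 go.py 0.5305 0.0614 0.14 125
```

```text
time_s: 24.0
tcp_pos: [0.515, -0.0894, 0.1666]
ft_force: [-0.1, -0.4, -1.2]
finger_gap: 0.731
t 24.0 shift [-0.4916  0.5771  0.1336] turn [-0.0001  0.0002 -0.0012] pos [ 0.515  -0.0894  0.1666] yaw 124.58 q [-0.32 -0.    1.82  0.    1.32 -2.5 ]
```

```bash
f(){ sed -n '1,2p;4,5p'; }; python3 -m inch '[[[-0.16,0.19,0,0,0,0],[-0.32,0.38,0,0,0,0],[-0.492,0.577,0.1,0,0,0],[-0.492,0.577,0.18,0,0,0],[-0.492,0.577,0.18,0,0,0],[-0.492,0.577,0.18,0,0,0]]]' |f; python3 go.py 0.5305 0.0614 0.1 125; python3 - <<'E'
from h import *
p=arm.capture("wrist")
cs=[(.5305,.0614,.065)]
draw(p,[(circ(p,c,.0305),(0,0,255)) for c in cs],"b2z",(100,0,420,260),2.4)
E
python3 go.py 0.5305 0.0614 0.1 125
```

```text
time_s: 24.6
tcp_pos: [0.5319, 0.0581, 0.13]
ft_force: [0.5, -0.6, -1.5]
finger_gap: 0.734
t 24.6 shift [-0.0034  0.0179  0.1499] turn [-0.0001 -0.     -0.0022] pos [0.5319 0.0581 0.13  ] yaw 124.21 q [-0.04  0.06  1.83 -0.    1.25 -2.21]
t 24.65 shift [-0.0023  0.0218  0.1524] turn [-0.0002  0.0002 -0.0024] pos [0.5325 0.0575 0.1305] yaw 124.15 q [-0.04  0.06  1.83 -0.    1.25 -2.21]
```

View pics/b2z.png

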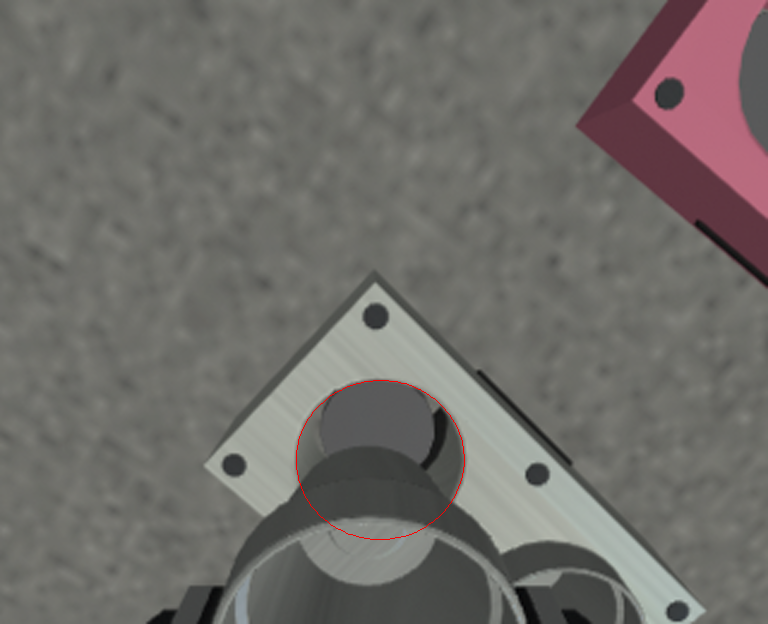

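```bash
f(){ sed -n '1,2p;4,5p'; }; python3 -m inch '[[[-0.003,0.02,0,0,0,0],[-0.003,0.02,0.0,0,0,0],[-0.003,0.02,0.06,0,0,0],[-0.003,0.02,0.12,0,0,0],[-0.003,0.02,0.18,0,0,0],[-0.003,0.02,0.2,0,0,0],[-0.003,0.02,0.2,0,0,0]]]' |f; python3 go.py 0.5305 0.0614 0.06 125
```

```text
time_s: 25.35
tcp_pos: [0.5289, 0.062, 0.0873]
ft_force: [-0.4, -0.4, -2.0]
finger_gap: 0.728
t 25.35 shift [-0.0053 -0.0073  0.1367] turn [ 0.0003 -0.0004 -0.0023] pos [0.5289 0.062  0.0873] yaw 124.18 q [-0.03  0.11  1.86 -0.    1.17 -2.2 ]
```

```bash
f(){ sed -n '1,2p;4,5p'; }; python3 -m inch '[[[-0.003,-0.005,0.02,0,0,0],[-0.003,-0.005,0.06,0,0,0],[-0.003,-0.005,0.1,0,0,0],[-0.003,-0.005,0.135,0,0,0],[-0.003,-0.005,0.135,0,0,0]]]' |f; python3 go.py 0.5305 0.0614 0.04 125;  python3 -m inch '[[[0,0,0.03,0,0,0],[0,0,0.06,0,0,0],[0,0,0.08,0,0,0],[0,0,0.08,0,0,0]]]' |f; python3 go.py 0.5305 0.0614 0.04 125;
```

```text
time_s: 25.85
tcp_pos: [0.5299, 0.0616, 0.0604]
ft_force: [-1.4, -0.5, -1.0]
finger_gap: 0.732
t 25.85 shift [-0.0023 -0.0026  0.102 ] turn [ 0.0003 -0.0003 -0.0023] pos [0.5299 0.0616 0.0604] yaw 124.19 q [-0.03  0.14  1.88  0.    1.12 -2.2 ]
time_s: 26.25
tcp_pos: [0.5304, 0.0616, 0.0451]
ft_force: [-0.6, -0.2, -0.6]
finger_gap: 0.735
t 26.25 shift [ 0.0002 -0.0008  0.0257] turn [ 0.0001 -0.0002 -0.0023] pos [0.5304 0.0616 0.0451] yaw 124.19 q [-0.03  0.17  1.89  0.    1.09 -2.2 ]
```

Well aligned. Stepping down to the plunger.

```bash
f(){ sed -n '2p;4p'; }; python3 -m inch '[[[0,0,0.015,0,0,0],[0,0,0.025,0,0,0],[0,0,0.025,0,0,0]]]' |f; python3 -m inch '[[[0,0,0.01,0,0,0],[0,0,0.02,0,0,0],[0,0,0.02,0,0,0]]]' |f;  python3 -m inch '[[[0,0,0.01,0,0,0],[0,0,0.01,0,0,0]]]' |f
```

```text
tcp_pos: [0.531, 0.0616, 0.0408]
ft_force: [-0.3, -0.2, -1.1]
tcp_pos: [0.5317, 0.0616, 0.0378]
ft_force: [-1.7, -0.3, 4.1]
tcp_pos: [0.5318, 0.0616, 0.036]
ft_force: [-1.6, 0.1, 4.8]
```

```bash
f(){ sed -n '2p;4p'; }; python3 -m inch '[[[0,0,0.01,0,0,0],[0,0,0.01,0,0,0]]]' |f; python3 -m inch '[[[0,0,0.01,0,0,0],[0,0,0.01,0,0,0]]]' |f
```

```text
tcp_pos: [0.5317, 0.0616, 0.034]
ft_force: [-3.0, -0.6, 4.6]
tcp_pos: [0.5318, 0.0616, 0.032]
ft_force: [-1.5, -0.1, 6.1]
```

```bash
f(){ sed -n '2p;4p'; }; python3 -m inch '[[[0,0,0.01,0,0,0],[0,0,0.01,0,0,0]]]' |f; python3 -m inch '[[[0,0,0.006,0,0,0],[0,0,0.006,0,0,0]]]' |f
```

```text
tcp_pos: [0.5318, 0.0616, 0.03]
ft_force: [-2.0, 0.6, 6.2]
tcp_pos: [0.5318, 0.0616, 0.0289]
ft_force: [-2.5, 1.0, 6.0]
```

```bash
f(){ sed -n '2p;4p'; }; python3 -m inch '[[[0,0,0.004,0,0,0],[0,0,0.004,0,0,0]]]' |f; python3 -m inch '[[[0,0,0.003,0,0,0],[0,0,0.003,0,0,0]]]' |f
```

```text
tcp_pos: [0.5318, 0.0617, 0.0281]
ft_force: [-1.8, 0.6, 6.2]
tcp_pos: [0.5318, 0.0617, 0.0275]
ft_force: [-1.7, 0.4, 6.6]
```

```bash
f(){ sed -n '2p;4p'; }; python3 -m inch '[[[0,0,0.003,0,0,0],[0,0,0.003,0,0,0]]]' |f; python3 -m inch '[[[0,0,0.003,0,0,0],[0,0,0.003,0,0,0]]]' |f
```

```text
tcp_pos: [0.5319, 0.0617, 0.0271]
ft_force: [-3.7, 1.1, 8.0]
tcp_pos: [0.5319, 0.0617, 0.0271]
ft_force: [-4.6, -0.3, 12.1]
```

```bash
f(){ sed -n '1,2p;4,5p'; }; python3 -m inch '[[[0,0,0,0,0,0],[0,0,0,0,0,0],[0,0,0,0,0,0],[0,0,0,0,0,0]]]' 0 |f; python3 -m inch '[[[0,0,-0.1,0,0,0],[0,0,-0.3,0,0,0],[0,0,-0.5,0,0,0],[0,0,-0.7,0,0,0],[0,0,-0.9,0,0,0],[0,0,-0.95,0,0,0],[0,0,-0.95,0,0,0]]]' |f; python3 - <<'E'
from h import *
p=arm.capture("scene");w=arm.capture("wrist");t=arm.capture("top")
a=cv2.resize(p["pixels"][120:210,180:270],None,fx=5,fy=5,interpolation=cv2.INTER_CUBIC)
cv2.imwrite("pics/e1.png",np.hstack([a,cv2.resize(w["pixels"],(600,450))[:,180:500]]))
cv2.imwrite("pics/e2.png",cv2.resize(p["pixels"][120:300,190:400],None,fx=3,fy=3,interpolation=cv2.INTER_CUBIC))
g=cv2.GaussianBlur(cv2.cvtColor(w["pixels"],cv2.COLOR_BGR2GRAY).astype(float),(0,0),.7)
def score(c,z):
    q=lambda r:samp(g,circ(w,(c[0],c[1],z),r,120))
    return np.mean(np.abs(q(.0332)-q(.0312)))+np.mean(np.abs(q(.0308)-q(.0288)))
for c in [(.5455,.1502),(.5305,.0614)]:
  for z in (.081,.084,.087,.09,.093):
    print(z,np.round(max(((score((x,y),z),x,y) for x in np.arange(c[0]-.008,c[0]+.008,.0006) for y in np.arange(c[1]-.008,c[1]+.008,.0006))),4))
d=[(circ(p,(x,y,z),.032),k) for x,y in [(.5455,.1502),(.5305,.0614)] for z,k in((.065,(0,0,255)),(.087,(0,255,0)))]
draw(p,d,"e3",(190,120,260,200),7)
E
```

```text
time_s: 29.05
tcp_pos: [0.5309, 0.0615, 0.0249]
ft_force: [0.3, 0.1, -0.1]
finger_gap: 1.0
time_s: 29.75
tcp_pos: [0.5326, 0.0615, 0.2174]
ft_force: [-0.2, -0.6, -0.9]
finger_gap: 0.998
0.081 [56.9256  0.5471  0.1524]
0.084 [57.853   0.5465  0.15  ]
0.087 [57.7881  0.5453  0.1506]
0.09 [58.3124  0.5435  0.147 ]
0.093 [58.8281  0.5429  0.1464]
0.081 [58.5349  0.5303  0.0606]
0.084 [6.22517e+01 5.30300e-01 6.00000e-02]
0.087 [6.66798e+01 5.29700e-01 6.00000e-02]
0.09 [6.8831e+01 5.2970e-01 5.9400e-02]
0.093 [7.02761e+01 5.29100e-01 5.94000e-02]
```

View pics/e1.png

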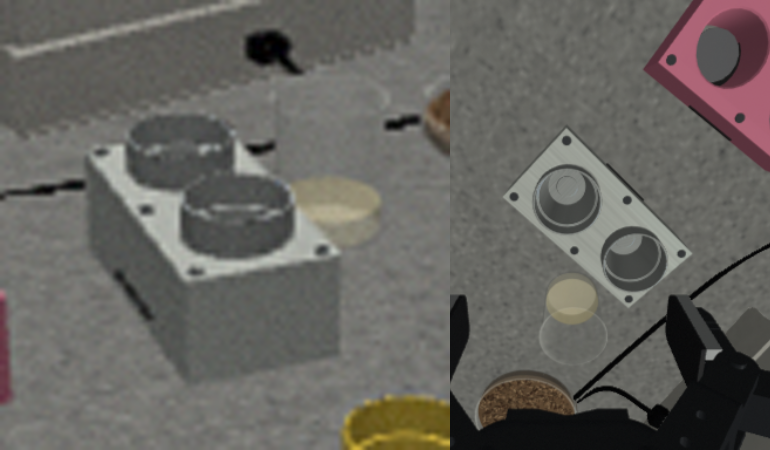

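View pics/e2.png

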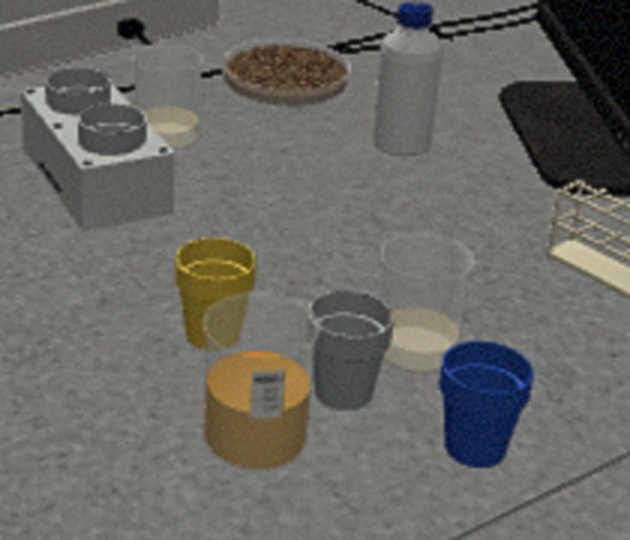

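View pics/e3.png

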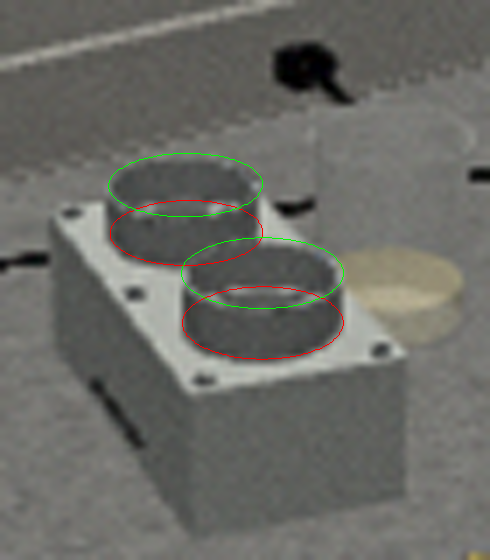

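```bash
python3 -c "
from plant import arm
print(arm.hand_in(),arm.sense()['time_s'])"
```

```text
the job is handed in; nothing more can be done
the job is handed in; nothing more can be done
```

I lifted the top cup and then the middle cup off the stack one at a time and put them in well_0 and well_1. I pressed each down until its collar sat on the block, then handed the job in at about 30 s of the 58 s. No verdict was reported.

**Lifts:** Pictures taken during each lift showed only the gripped cup rising. The bottom cup is still standing in place. The yellow and blue cups and the beakers looked undisturbed in the last scene picture.

**Seating:** In both wells the tool stopped at the same height (0.0271–0.0272 m) while the upward force rose from the plunger's 6–7 N to 14 N in well_0 and 12 N in well_1. The collar outlines drawn for a seated cup matched both cups in the last scene picture to within about a pixel. I had no direct reading of plunger depth.

**What disagreed:**
- **Fingertip position:** The real fingertips end about 37 mm short of the reported TCP. I saw this in two cameras and confirmed it with a light touch on the block (about 19 N), and set the grasp heights from that.
- **Final rim heights:** The wrist-camera fits were ambiguous, with best scores a few mm above the expected 87 mm. I relied on the hard stops and the scene picture instead.

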